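# Park the retaining arm, stack the slide tray, lock the pile again

### The job

On the microscope stage, lift the red-knobbed lever out of its gate notch, swing it across and let it drop fully into the other notch, so that the yellow retaining pad is clear of the pile. Then set (do not drop) the loose blue slide tray squarely on top of the two stacked trays and let go of it, and finally bring the lever back and let it drop fully into its first notch, so that the pad covers the pile again. Keep the pile tidy and leave the dish, bottle, brush and lens where they are.

Things in the scene. Friction and masses are not known exactly. Their poses are not given: they have to be found in the camera images.
- stage: Fixed black microscope stage, 240 (x) x 370 (y) x 16 mm high. Origin: centre of its underside, on the bench; z up. Seen in its own frame: the pivot post is at x -30, y -40; the nest with the pile of trays is centred at x -30, y +80 (two 8 mm high aluminium end stops at its y ends, 63 mm from its centre; open along x); the notched gate lies on the -y, +x side of the post.
- nest (a point): Centre of the nest's floor, where the pile stands: on the stage's top face, 16 mm above the bench.
- pivot (a point): Point on the lever's vertical swing axis (the steel pivot post, 18 mm thick, top 110 mm above the bench), at the stage's top face, 16 mm above the bench.
- lever_knob (a point): Point to grip in the upright round red knob (30 mm diameter, 50 mm tall), on the knob's centre line, 22 mm below its top, 28 mm above its lower end and 120 mm from the swing axis. It is 116 mm above the bench when the lever is seated. The knob stands on the end of a white bar, 14 mm wide, 12 mm thick, that runs to the post and on to the yellow pad on the other side.
- lever_swing (a joint): Swing angle of the lever (rad), counter-clockwise from above. 0: knob on the stage's -y side of the post, centred in the first notch, yellow pad over the pile. 1.40: centred in the other (parking) notch; the knob has gone towards the stage's +x and the pad towards the stage's -x, clear of the pile. Stops at -0.03 and 1.43; each notch leaves about 0.03 rad of play either way. Stiff: stays where it is left (about 1 N at the knob).
- lever_lift (a joint): Lift of the whole lever (m), straight up along the post: 0 seated in a notch, 0.028 upper stop. The upright aluminium gate, 85 mm from the axis, stands between the notches; the bar clears its top only when lifted more than 14 mm. Weight and a spring pull it down with 5 to 8 N: let go over a notch it drops in, let go elsewhere it rests on the gate.
- tray_new: The loose blue slide tray on the bench: a flat rigid plate 60 (x) x 120 (y) x 18 mm high, about 0.12 kg, with three glass slides on top. Origin: centre of its underside; z up.
- tray_mid: Upper tray of the pile on the stage, same size and origin as the loose one; its top face is 52 mm above the bench. The pad's underside is 76 mm above the bench when the lever is seated.
- tray_low: Lower tray of the pile, same size and origin, standing on the stage in the nest.
- dish: Bystander: white round lidded dish, 80 mm across, 16 mm high. Origin: centre of its underside.
- bottle: Bystander: amber bottle, 56 mm diameter, 100 mm tall. Origin: centre of its underside.
- brush: Bystander: wide flat dusting brush with a wooden handle, lying on the bench, 170 mm long along its own x. Origin: about its middle, underside.
- lens: Bystander: black objective lens standing on the bench, 48 mm diameter, 46 mm tall. Origin: centre of its underside.
There are look-alikes about, which are no part of the job. Leave any orange look-alike of the tray_low alone.

How it is judged:
On the way, in this order (a step that is already met when the one before it is completed fails the run):
1. the lever is seated in the parking notch, pad clear of the pile (value of joint lever_swing above 1.34 rad and value of joint lever_lift below 0.004 m), for 0.2 s.
2. the loose tray lies squarely on the pile, let go, with the lever still parked (all of step 1 and horizontal distance between tray_new and tray_mid below 0.008 m and angle between the y axis of tray_new and the y axis of tray_mid, either way round below 0.1 rad and z of tray_new in the frame of tray_mid between 0.016 and 0.02 m and angle between tray_new's own z axis and vertical below 0.05 rad and horizontal distance between tray_mid and tray_low below 0.008 m and angle between the y axis of tray_mid and the y axis of tray_low, either way round below 0.1 rad and horizontal distance between tray_low and nest below 0.008 m and angle between the y axis of tray_low and the y axis of stage, either way round below 0.1 rad and z of tray_mid in the frame of tray_low between 0.016 and 0.02 m and height (world z) of tray_low below 0.02 m and contact force between tray_new and the fingers below 0.05 N), for 0.2 s.
At the end, for the whole second after the job is handed in: Lever in its first notch (swing under 0.06 rad, lift under 4 mm); the three trays piled flat in the nest, the loose one on top (16 to 20 mm above the next, tilt under 0.05 rad), each within 8 mm and 0.1 rad of the one beneath, the lowest of the nest; let go and at rest (value of joint lever_swing below 0.06 rad and value of joint lever_lift below 0.004 m and horizontal distance between tray_new and tray_mid below 0.008 m and angle between the y axis of tray_new and the y axis of tray_mid, either way round below 0.1 rad and z of tray_new in the frame of tray_mid between 0.016 and 0.02 m and angle between tray_new's own z axis and vertical below 0.05 rad and horizontal distance between tray_mid and tray_low below 0.008 m and angle between the y axis of tray_mid and the y axis of tray_low, either way round below 0.1 rad and horizontal distance between tray_low and nest below 0.008 m and angle between the y axis of tray_low and the y axis of stage, either way round below 0.1 rad and z of tray_mid in the frame of tray_low between 0.016 and 0.02 m and height (world z) of tray_low below 0.02 m and contact force between tray_new and the fingers below 0.05 N and linear speed of tray_new below 0.01 m/s and velocity of joint lever_swing between -0.05 and 0.05 rad/s); the robot touches nothing.
It fails at once if the loose tray is dropped (falls free, touching nothing, faster than 0.4 m/s) (linear speed of tray_new above 0.4 m/s and contact force between tray_new and anything else below 0.01 N).
It fails at once if the dish is shoved more than 30 mm (distance of dish from where it was at the start of the episode above 0.03 m).
It fails at once if the bottle is shoved more than 30 mm (distance of bottle from where it was at the start of the episode above 0.03 m).
It fails at once if the brush is shoved more than 30 mm (distance of brush from where it was at the start of the episode above 0.03 m).
It fails at once if the lens is shoved more than 30 mm (distance of lens from where it was at the start of the episode above 0.03 m).
It also fails if it takes over 69 s, if anything falls off the work surface, if the arm or the gripper's body presses on something with over 40 N, if the wrist force passes 120 N, or if a joint passes its speed limit or range.

### The arm

A 6-joint arm with a two-finger parallel gripper is mounted at the origin on the work surface. World frame = base frame: x ahead of the robot, y to its left, z up, the work surface at z = 0. Lengths are in m, angles in rad, forces in N, time in s.
With the tool pointing down it reaches from about 0.35 to 0.85 m from the base axis. Payload 8.1 kg.
Tool frame: the origin (TCP) lies midway between the tips of the shut fingers; the grasp point (between the pads) lies 19 mm behind it; z points along the fingers, y is the line along which they close (so a half turn about z gives the same grasp; the last joint's range is limited). The gripper opens to 93 mm and grips with 3 to 60 N. Pads are 15 mm wide; open, the fingers measure 128 mm over their backs; the gripper's body (75 mm by 188 mm) begins 65 mm behind the grasp point.
Start: joints at [-1.322, 0.13, 1.488, -0, 1.523, -0.085], TCP at [0.197, -0.567, 0.189] pointing down, gripper open.
Joint ranges: [-2.96, 2.96], [-0.89, 2.26], [0.02, 2.5], [-1.34, 4.48], [0, 2.73], [-2.66, 2.66]. Speed limits (rad/s): [2.39, 2.39, 2.79, 3.14, 3.14, 3.14].

### API

Orientations are given as a unit quaternion [x, y, z, w].
In Python, from cell import bot gives the robot as it stands.
- The arm moves only by the shell command python3 -m jog 'ROWS' [FORCE]. ROWS is JSON, a list of rows, each an object of numbers: "fingers": the closure, from 0 (fully open) to 1 (shut); "dx", "dy", "dz": the shift along the world's x, y, z in m; "wx", "wy", "wz": the turn, a rotation vector about the world's x, y, z in rad. In form: [{"fingers": .., "dx": .., "dy": .., "dz": .., "wx": .., "wy": .., "wz": ..}, ...]. A call has exactly 8 rows; each row is the pose to reach, as a shift and turn from the pose commanded when the call began; what a row does not reach only later rows make up. A row lasts 1/8 s, in which the tool goes at most 62.5 mm and 10.7 degrees, less where a joint would pass 70% of its speed; a pose out of reach is approached as far as the arm can. A call with a gripper value outside its range is refused whole. The fingers move at their own pace and stop on an object; FORCE is the grip in N (left out, the last holds). Time passes only in rows, so rows that repeat a pose let the fingers close, or fill a call up. It gives the time, the measured TCP pose, the force and the opening at its end, in the units of the state.
- bot.observe(): the state, without advancing time (a new reading comes with each control period).
- bot.snapshot(name): name is "side" or "top" or "wrist"; returns a dict with "image" (420x560x3 uint8, red, green, blue), "range_z" (420x560 float32, m along the optical axis (not along the pixel's ray), 0 where there is no reading), "fx", "fy", "cx", "cy" (pixels), "world_to_cam" (4x4, takes a point from world to camera coordinates); the wrist camera has in their place "mount" (4x4, takes a point from camera to tool coordinates, whose origin is the TCP and whose axes are the flange's). Camera axes: x right, y up, looking along -z (the intrinsics and any distortion apply to the point x, -y, -z); pixel columns grow to the right and rows downward; lengths in m; the calibration is good to about 2 mm. A picture is of the moment at which its call begins: read the wrist's pose just before it.
- bot.job_done(): hands the job in, once; it reports no verdict.
The state is a dict: "t": time; "joint_pos": joint angles; "joint_velocities": joint speeds; "effort": joint torques, N m; "ee_pos": TCP position; "eef_rot": TCP orientation; "force": force on the tool from outside, world axes, zero at the start; "wrist_torque": the same for the moment, N m; "grip_width": finger opening in m.
Only numpy, scipy, OpenCV 4.12 (cv2) and the standard library are available. Lean on these libraries where they do the work, as an engineer would, in place of code of your own. Each camera call takes 0.05 s, during which the arm holds its last target. There are 200 camera calls.

## Working session

There is one attempt and no reset: what is moved stays moved. The work goes in short steps, Python scripts to look and compute and a shell command to move; the robot and the scene stay as the last step left them, time stands still between calls to the robot, and variables do not carry over. Pictures are saved under pics/ and viewed, on a budget of 10 in all, crops included, one or two more only if the job needs it, and the job is handed in when it is done.

```bash
ls; mkdir -p pics
cat > h.py <<'E'
import numpy as np,cv2
from cell import bot
from scipy.spatial.transform import Rotation as R
def cloud(name):
    st=bot.observe(); s=bot.snapshot(name); z=s["range_z"]; v,u=np.mgrid[:z.shape[0],:z.shape[1]]
    P=np.stack([(u-s["cx"])/s["fx"]*z,-(v-s["cy"])/s["fy"]*z,-z],-1)
    if "mount" in s:
        T=np.eye(4);T[:3,:3]=R.from_quat(st["eef_rot"]).as_matrix();T[:3,3]=st["ee_pos"];T=T@s["mount"]
    else: T=np.linalg.inv(s["world_to_cam"])
    W=P@T[:3,:3].T+T[:3,3]; W[z==0]=np.nan
    return s,W
def save(n,im): cv2.imwrite("pics/"+n+".png",im[...,::-1])
E
python3 - <<'E'
from h import *
s,W=cloud("top"); s2,W2=cloud("side")
print({k:v for k,v in s.items() if k not in("image","range_z")}); print(bot.observe())
np.savez("a.npz",W=W,W2=W2,i=s["image"],i2=s2["image"])
save("top",s["image"]);save("side",s2["image"])
E
```

```text
pics
{'fx': 437.61004415514464, 'fy': 437.61004415514464, 'cx': 279.4538787940268, 'cy': 206.69254222413423, 'world_to_cam': array([[ 8.68978427e-03, -9.99961129e-01,  1.49276423e-03,
        -5.99487537e-02],
       [ 9.97123680e-01,  8.77750857e-03,  7.52816191e-02,
        -5.75470607e-01],
       [-7.52917956e-02,  8.34289533e-04,  9.97161195e-01,
        -1.07750155e+00],
       [ 0.00000000e+00,  0.00000000e+00,  0.00000000e+00,
         1.00000000e+00]])}
{'t': 0.1, 'joint_pos': array([-1.32241739e+00,  1.31050319e-01,  1.48917799e+00, -1.14629440e-05,
        1.52299264e+00, -8.54048275e-02]), 'joint_velocities': array([-0.00186316, -0.00061243, -0.00147057, -0.0016727 , -0.00058578,
        0.00171942]), 'effort': array([ 1.54372119e-03, -5.61340535e+01, -4.93098664e+01,  7.72364647e-02,
        2.90343887e-02, -8.40223311e-05]), 'ee_pos': array([ 0.19644807, -0.56633647,  0.1884093 ]), 'eef_rot': array([ 9.86105471e-01,  1.66118443e-01, -7.19747737e-05, -8.10979808e-04]), 'force': array([-0.13309819,  0.00273609,  0.15278444]), 'wrist_torque': array([ 0.01618185, -0.07203273, -0.02484382]), 'grip_width': 0.09277879383706526}
```

View pics/top.png

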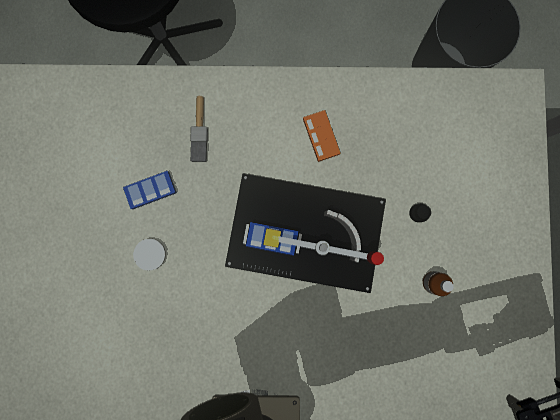

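View pics/side.png

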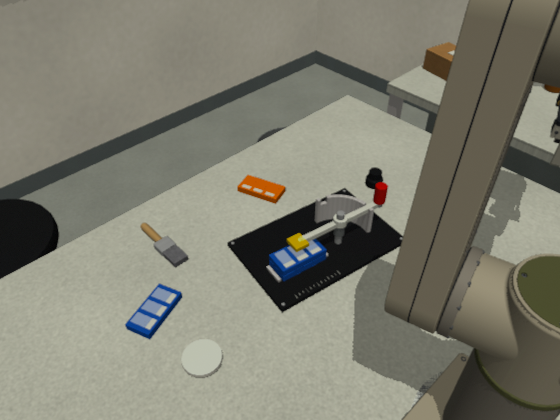

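The top view shows the loose blue tray at (150,190), the pile at (270,237) under the yellow pad, the pivot at (322,247) and the red knob at (377,258). The bottle is at (440,285), the lens at (420,212), the dish at (150,254) and the brush at (199,130).
Tray candidates are the blue one at (150,190), the orange one at (322,136) (look-alike) and the blue pile at (270,237). I choose the blue one at (150,190) because it is loose on the bench.

Run:
```python
from h import *
d=np.load("a.npz");W,im=d["W"],d["i"];hsv=cv2.cvtColor(im,cv2.COLOR_RGB2HSV);Hh,S,V=[hsv[...,k].astype(int) for k in range(3)]
v,u=np.mgrid[:420,:560]
def box(a,b,c,e): return (u>=a)&(u<=b)&(v>=c)&(v<=e)
def rect(name,m):
    P=W[m];P=P[~np.isnan(P[:,0])];r=cv2.minAreaRect((P[:,:2]*1000).astype(np.float32));print(name,len(P),np.round(r[0],1),np.round(r[1],1),round(r[2],2),"z",np.round(np.percentile(P[:,2],[5,50,95]),4))
    return P
z=W[...,2]
rect("new",box(110,190,160,220)&(z>.010)&(z<.03))
rect("pile",box(235,310,210,265)&(z>.044)&(z<.058))
rect("stage",box(215,395,165,300)&(z>.010)&(V<60)&(z<.024))
rect("knob",box(360,395,240,275)&(((Hh<8)|(Hh>172))&(S>150)))
P=rect("knobtop",box(360,395,240,275)&(z>.13))
rect("post",box(305,340,232,262)&(z>.104))
rect("postw",box(290,345,225,270)&(z>.09))
rect("pad",box(255,290,225,255)&(Hh>20)&(Hh<35)&(S>120))
rect("dish",box(125,175,230,275)&(z>.008))
rect("lens",box(400,440,195,230)&(z>.03))
rect("bottle",box(415,465,260,305)&(z>.03))
rect("brush",box(180,215,90,165)&(z>.006))
rect("orange",box(295,345,105,165)&(z>.01))
# stage holes/white marks
c=np.concatenate([cv2.resize(im[150:290,100:400],None,fx=2.6,fy=2.6,interpolation=cv2.INTER_CUBIC)]);save("crop",c)
```

```text
new 1153 [618.1 275.7] [ 61.1 120.9] 21.39 z [0.0147 0.0185 0.0219]
pile 852 [497.  -36.6] [120.   59.9] 79.72 z [0.049  0.0521 0.0553]
stage 11315 [ 512.9 -121.2] [370.2 239.6] 80.18 z [0.0125 0.0159 0.0193]
knob 157 [ 449.4 -274. ] [38.  27.5] 15.7 z [0.1043 0.1372 0.1398]
knobtop 144 [ 454.5 -272.6] [26.8 28.4] 0.17 z [0.134  0.1375 0.1398]
post 51 [ 476.3 -154.7] [16.  16.2] 0.44 z [0.1069 0.1093 0.1129]
postw 195 [ 476.3 -144.4] [129.4  30.7] 88.38 z [0.0904 0.0962 0.1113]
pad 227 [500.6 -46.9] [44.2 55.4] 0.41 z [0.0849 0.088  0.0913]
dish 816 [454.7 271.5] [75.1 79.6] 0.51 z [0.0122 0.0162 0.0197]
lens 186 [ 565.9 -408.6] [34.7 34.3] 28.66 z [0.0344 0.0452 0.0493]
bottle 527 [ 391.2 -441.3] [52.  56.3] 79.88 z [0.038  0.0693 0.1003]
brush 805 [770.9 162.7] [172.7  69.6] 11.48 z [0.011  0.0182 0.0227]
orange 1103 [ 761.2 -160.2] [120.3  60.5] 19.62 z [0.0145 0.0179 0.0215]
```

View pics/crop.png

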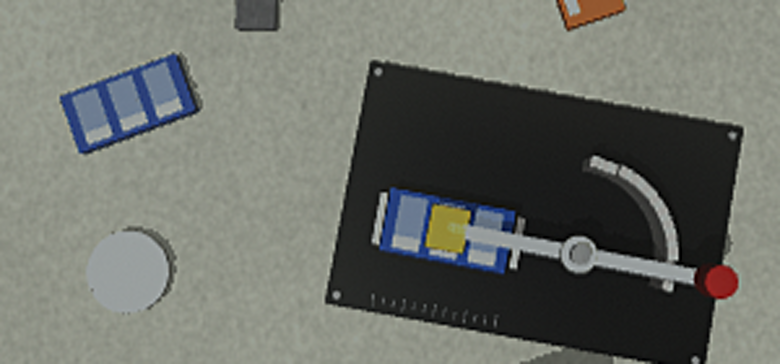

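The crop confirms it: the loose blue tray (crop 130,103), the yellow pad on the pile (448,229), the red knob (718,282) and the gate arc at (640,215). The stage yaw is −9.8°, and the post and pile measurements agree with the stage frame. I'll move above the knob, with the fingers closing radially.

```bash
python3 -m jog '[{"fingers":0,"dx":0.033,"dy":0.037,"dz":0.02,"wx":0,"wy":0,"wz":-0.06},{"fingers":0,"dx":0.066,"dy":0.074,"dz":0.02,"wx":0,"wy":0,"wz":-0.13},{"fingers":0,"dx":0.1,"dy":0.112,"dz":0.02,"wx":0,"wy":0,"wz":-0.2},{"fingers":0,"dx":0.135,"dy":0.15,"dz":0.02,"wx":0,"wy":0,"wz":-0.28},{"fingers":0,"dx":0.17,"dy":0.19,"dz":0.02,"wx":0,"wy":0,"wz":-0.36},{"fingers":0,"dx":0.205,"dy":0.23,"dz":0.02,"wx":0,"wy":0,"wz":-0.44},{"fingers":0,"dx":0.235,"dy":0.265,"dz":0.01,"wx":0,"wy":0,"wz":-0.504},{"fingers":0,"dx":0.259,"dy":0.294,"dz":0,"wx":0,"wy":0,"wz":-0.504}]' 40
python3 - <<'E'
from h import *
s,W=cloud("wrist");o=bot.observe();print(o["ee_pos"],o["eef_rot"],o["t"])
im=s["image"];hsv=cv2.cvtColor(im,cv2.COLOR_RGB2HSV)
m=((hsv[...,0]<8)|(hsv[...,0]>172))&(hsv[...,1]>150)&(W[...,2]>.132)
P=W[m];print(len(P),cv2.minEnclosingCircle((P[:,:2]*1000).astype(np.float32)),np.median(P,0))
save("w1",im)
E
```

```text
t: 1.1
ee_pos: [0.4565, -0.2712, 0.1888]
eef_rot: [0.996, -0.085, -0.0, -0.0]
force: [0.3, 0.5, -0.1]
grip_width: 0.0929
[ 0.45804183 -0.26759045  0.18710234] [ 9.96479010e-01 -8.38225902e-02 -3.77804281e-04 -1.79258623e-03] 1.15
830 ((453.4931335449219, -274.229736328125), 14.899834632873535) [ 0.4546532  -0.27365689  0.13830265]
```

View pics/w1.png

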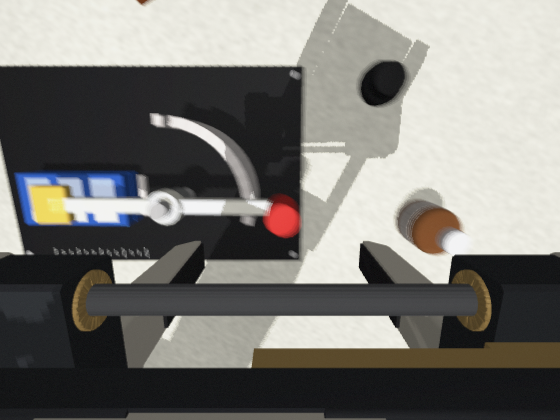

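The wrist view shows the red knob at (283,216) between the finger lines, with the bar running left to the pivot at (165,207) and nothing in the way. Next I descend and grip.

```bash
python3 -m jog '[{"fingers":0,"dx":-0.001,"dy":0,"dz":-0.03,"wx":0,"wy":0,"wz":0},{"fingers":0,"dx":-0.001,"dy":0,"dz":-0.06,"wx":0,"wy":0,"wz":0},{"fingers":0,"dx":-0.001,"dy":0,"dz":-0.085,"wx":0,"wy":0,"wz":0},{"fingers":0,"dx":-0.001,"dy":0,"dz":-0.092,"wx":0,"wy":0,"wz":0},{"fingers":0.3,"dx":-0.001,"dy":0,"dz":-0.092,"wx":0,"wy":0,"wz":0},{"fingers":0.9,"dx":-0.001,"dy":0,"dz":-0.092,"wx":0,"wy":0,"wz":0},{"fingers":0.9,"dx":-0.001,"dy":0,"dz":-0.092,"wx":0,"wy":0,"wz":0},{"fingers":0.9,"dx":-0.001,"dy":0,"dz":-0.092,"wx":0,"wy":0,"wz":0}]' 40
```

```text
t: 2.15
ee_pos: [0.455, -0.2732, 0.0981]
eef_rot: [0.996, -0.085, 0.001, 0.0]
force: [0.3, -0.3, 0.5]
grip_width: 0.0576
```

```bash
python3 -m jog '[{"fingers":0.9,"dx":0,"dy":0,"dz":0,"wx":0,"wy":0,"wz":0},{"fingers":0.9,"dx":0,"dy":0,"dz":0,"wx":0,"wy":0,"wz":0},{"fingers":0.9,"dx":0,"dy":0,"dz":0,"wx":0,"wy":0,"wz":0},{"fingers":0.9,"dx":0,"dy":0,"dz":0,"wx":0,"wy":0,"wz":0},{"fingers":0.9,"dx":0,"dy":0,"dz":0.006,"wx":0,"wy":0,"wz":0},{"fingers":0.9,"dx":0,"dy":0,"dz":0.012,"wx":0,"wy":0,"wz":0},{"fingers":0.9,"dx":0,"dy":0,"dz":0.018,"wx":0,"wy":0,"wz":0},{"fingers":0.9,"dx":0,"dy":0,"dz":0.022,"wx":0,"wy":0,"wz":0}]'
```

```text
t: 3.15
ee_pos: [0.454, -0.2735, 0.1187]
eef_rot: [0.996, -0.085, -0.001, 0.0]
force: [0.8, -6.3, -7.8]
grip_width: 0.029
```

Run:
```python
from h import *
o=bot.observe();print(o["ee_pos"],o["force"],o["wrist_torque"],o["grip_width"],o["t"])
piv=np.array([.4765,-.1552]);k0=piv+.12*np.array([np.cos(np.radians(-99.8)),np.sin(np.radians(-99.8))]);print(k0)
for a in np.arange(0.1,1.41,.1):
    th=np.radians(-99.8)+a;k=piv+.12*np.array([np.cos(th),np.sin(th)]);print(round(a,2),np.round(k-k0,4))
```

```text
[ 0.45396936 -0.27349698  0.11874524] [ 0.75709332 -6.28264413 -7.84288078] [-1.14933075 -0.05250519 -0.12304282] 0.028984134685440636 3.15
[ 0.45607486 -0.27344895]
0.1 [ 0.0119 -0.0014]
0.2 [ 0.0239 -0.0017]
0.3 [ 0.0359 -0.0008]
0.4 [0.0477 0.0014]
0.5 [0.0592 0.0047]
0.6 [0.0703 0.0091]
0.7 [0.081  0.0146]
0.8 [0.091  0.0212]
0.9 [0.1004 0.0287]
1.0 [0.1089 0.0372]
1.1 [0.1165 0.0464]
1.2 [0.1232 0.0564]
1.3 [0.1289 0.0669]
1.4 [0.1335 0.078 ]
```

```bash
python3 -m jog '[{"fingers":0.9,"dx":0.012,"dy":-0.002,"dz":0.001,"wx":0,"wy":0,"wz":0.1},{"fingers":0.9,"dx":0.024,"dy":-0.002,"dz":0.001,"wx":0,"wy":0,"wz":0.2},{"fingers":0.9,"dx":0.036,"dy":-0.001,"dz":0.001,"wx":0,"wy":0,"wz":0.3},{"fingers":0.9,"dx":0.048,"dy":0.001,"dz":0.001,"wx":0,"wy":0,"wz":0.4},{"fingers":0.9,"dx":0.060,"dy":0.004,"dz":0.001,"wx":0,"wy":0,"wz":0.5},{"fingers":0.9,"dx":0.071,"dy":0.0085,"dz":0.001,"wx":0,"wy":0,"wz":0.6},{"fingers":0.9,"dx":0.082,"dy":0.014,"dz":0.001,"wx":0,"wy":0,"wz":0.7},{"fingers":0.9,"dx":0.092,"dy":0.0207,"dz":0.001,"wx":0,"wy":0,"wz":0.8}]'
```

```text
t: 4.15
ee_pos: [0.5463, -0.2528, 0.1192]
eef_rot: [0.95, 0.311, -0.001, 0.0]
force: [0.3, -4.0, -5.9]
grip_width: 0.0295
```

```bash
python3 -m jog '[{"fingers":0.9,"dx":0.0095,"dy":0.0075,"dz":0,"wx":0,"wy":0,"wz":0.1},{"fingers":0.9,"dx":0.018,"dy":0.016,"dz":0,"wx":0,"wy":0,"wz":0.2},{"fingers":0.9,"dx":0.0255,"dy":0.025,"dz":0,"wx":0,"wy":0,"wz":0.3},{"fingers":0.9,"dx":0.032,"dy":0.035,"dz":0,"wx":0,"wy":0,"wz":0.4},{"fingers":0.9,"dx":0.038,"dy":0.0455,"dz":0,"wx":0,"wy":0,"wz":0.5},{"fingers":0.9,"dx":0.0425,"dy":0.057,"dz":0,"wx":0,"wy":0,"wz":0.6},{"fingers":0.9,"dx":0.0425,"dy":0.057,"dz":0,"wx":0,"wy":0,"wz":0.6},{"fingers":0.9,"dx":0.0425,"dy":0.057,"dz":0,"wx":0,"wy":0,"wz":0.6}]'
python3 - <<'E'
from h import *
o=bot.observe();k=o["ee_pos"][:2]-[.4765,-.1552];print(o["ee_pos"],o["force"],np.arctan2(k[1],k[0])-np.radians(-99.8),np.hypot(*k))
E
```

```text
t: 5.15
ee_pos: [0.5888, -0.1954, 0.1197]
eef_rot: [0.817, 0.576, -0.0, -0.0]
force: [3.2, -3.2, -6.5]
grip_width: 0.029
[ 0.58883608 -0.19543409  0.11972091] [ 3.18399813 -3.24699633 -6.49282091] 1.3979144452291556 0.11932382941810996
```

```bash
python3 -m jog '[{"fingers":0.9,"dx":0,"dy":0,"dz":-0.007,"wx":0,"wy":0,"wz":0},{"fingers":0.9,"dx":0,"dy":0,"dz":-0.014,"wx":0,"wy":0,"wz":0},{"fingers":0.9,"dx":0,"dy":0,"dz":-0.021,"wx":0,"wy":0,"wz":0},{"fingers":0.9,"dx":0,"dy":0,"dz":-0.022,"wx":0,"wy":0,"wz":0},{"fingers":0.2,"dx":0,"dy":0,"dz":-0.022,"wx":0,"wy":0,"wz":0},{"fingers":0.2,"dx":0,"dy":0,"dz":-0.022,"wx":0,"wy":0,"wz":0},{"fingers":0.2,"dx":0,"dy":0,"dz":-0.022,"wx":0,"wy":0,"wz":0},{"fingers":0.2,"dx":0,"dy":0,"dz":-0.022,"wx":0,"wy":0,"wz":0}]'
```

```text
t: 6.15
ee_pos: [0.5892, -0.195, 0.0986]
eef_rot: [0.817, 0.577, 0.0, 0.0]
force: [-1.0, 0.6, 0.9]
grip_width: 0.0645
```

```bash
python3 -m jog '[{"fingers":0.05,"dx":0,"dy":0,"dz":0.055,"wx":0,"wy":0,"wz":0},{"fingers":0,"dx":0,"dy":0,"dz":0.1,"wx":0,"wy":0,"wz":0},{"fingers":0,"dx":0,"dy":0.05,"dz":0.11,"wx":0,"wy":0,"wz":0.1},{"fingers":0,"dx":0.005,"dy":0.105,"dz":0.11,"wx":0,"wy":0,"wz":0.22},{"fingers":0,"dx":0.01,"dy":0.165,"dz":0.11,"wx":0,"wy":0,"wz":0.36},{"fingers":0,"dx":0.015,"dy":0.225,"dz":0.11,"wx":0,"wy":0,"wz":0.5},{"fingers":0,"dx":0.02,"dy":0.285,"dz":0.11,"wx":0,"wy":0,"wz":0.62},{"fingers":0,"dx":0.02,"dy":0.345,"dz":0.11,"wx":0,"wy":0,"wz":0.714}]';  python3 -m jog '[{"fingers":0,"dx":0.002,"dy":0.05,"dz":0,"wx":0,"wy":0,"wz":0},{"fingers":0,"dx":0.005,"dy":0.09,"dz":0,"wx":0,"wy":0,"wz":0},{"fingers":0,"dx":0.009,"dy":0.126,"dz":0,"wx":0,"wy":0,"wz":0},{"fingers":0,"dx":0.009,"dy":0.126,"dz":-0.03,"wx":0,"wy":0,"wz":0},{"fingers":0,"dx":0.009,"dy":0.126,"dz":-0.06,"wx":0,"wy":0,"wz":0},{"fingers":0,"dx":0.009,"dy":0.126,"dz":-0.08,"wx":0,"wy":0,"wz":0},{"fingers":0,"dx":0.009,"dy":0.126,"dz":-0.08,"wx":0,"wy":0,"wz":0},{"fingers":0,"dx":0.009,"dy":0.126,"dz":-0.08,"wx":0,"wy":0,"wz":0}]'
python3 - <<'E'
from h import *
s,W=cloud("wrist");print(bot.observe()["ee_pos"],bot.observe()["eef_rot"])
def blue(s,W,lo,hi):
    h=cv2.cvtColor(s["image"],cv2.COLOR_RGB2HSV);return (h[...,0]>100)&(h[...,0]<130)&(h[...,1]>100)&(W[...,2]>lo)&(W[...,2]<hi)
def rect(n,P): r=cv2.minAreaRect((P[:,:2]*1000).astype(np.float32));print(n,len(P),np.round(r[0],1),np.round(r[1],1),round(r[2],2),np.round(np.median(P[:,2]),4))
rect("new wrist",W[blue(s,W,.012,.025)])
t,T=cloud("top");h=cv2.cvtColor(t["image"],cv2.COLOR_RGB2HSV)
rect("pile",T[blue(t,T,.044,.058)&(T[...,1]<.1)])
rect("knob",T[((h[...,0]<8)|(h[...,0]>172))&(h[...,1]>150)&(T[...,2]>.12)&(T[...,2]<.16)])
rect("pad",T[(h[...,0]>20)&(h[...,0]<35)&(h[...,1]>120)&(T[...,2]>.07)&(T[...,2]<.1)&(T[...,0]<.6)])
save("w2",np.hstack([s["image"][::1],t["image"]])[:, :, :][::1] if 0 else np.vstack([cv2.resize(s["image"],(400,300)),cv2.resize(t["image"][150:330,200:440],(400,300))]))
E
```

```text
t: 7.15
ee_pos: [0.609, 0.1518, 0.2085]
eef_rot: [0.562, 0.827, 0.0, 0.0]
force: [0.9, -0.5, 0.6]
grip_width: 0.0932
t: 8.15
ee_pos: [0.6189, 0.2759, 0.1298]
eef_rot: [0.564, 0.826, 0.001, 0.0]
force: [-0.0, 1.3, 0.3]
grip_width: 0.0929
[0.61917797 0.27603063 0.13028801] [5.63857857e-01 8.25870777e-01 1.08836109e-03 7.69635898e-04]
new wrist 2642 [606.2 184. ] [315.4 106.2] 83.63 0.0185
pile 564 [496.9 -36.7] [119.9  60. ] 79.8 0.0518
knob 130 [ 588.4 -195.4] [26.4 27.4] 1.24 0.1378
pad 227 [ 363.3 -115.8] [39.5 35.4] 72.17 0.0879
```

View pics/w2.png

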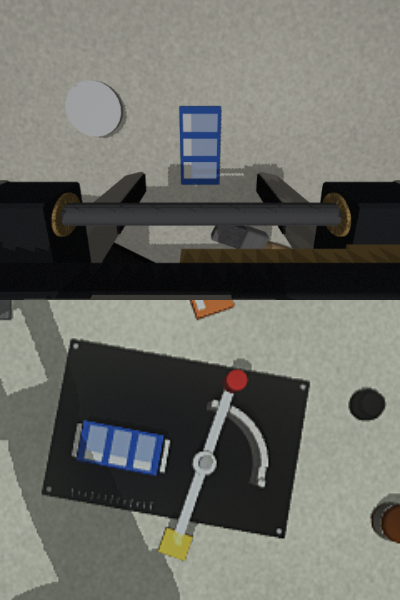

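The wrist view shows the loose tray centred and square between the fingers at (200,145). The top view shows the lever parked with its pad at (176,543), clear of the pile, and the knob top at 138 mm, so it is seated. Next I descend on the tray.

```bash
python3 - <<'E'
from h import *
s,W=cloud("wrist");h=cv2.cvtColor(s["image"],cv2.COLOR_RGB2HSV)
with np.errstate(invalid='ignore'): m=((W[...,2]>.011)&(W[...,2]<.026)&(np.hypot(W[...,0]-.618,W[...,1]-.276)<.072))
P=W[m];r=cv2.minAreaRect((P[:,:2]*1000).astype(np.float32));print(r,len(P),bot.observe()["ee_pos"])
E
python3 -m jog '[{"fingers":0,"dx":0,"dy":0,"dz":-0.04,"wx":0,"wy":0,"wz":0},{"fingers":0,"dx":0,"dy":0,"dz":-0.08,"wx":0,"wy":0,"wz":0},{"fingers":0,"dx":0,"dy":0,"dz":-0.1,"wx":0,"wy":0,"wz":0},{"fingers":0,"dx":0,"dy":0,"dz":-0.115,"wx":0,"wy":0,"wz":0},{"fingers":0,"dx":0,"dy":0,"dz":-0.12,"wx":0,"wy":0,"wz":0},{"fingers":0,"dx":0,"dy":0,"dz":-0.123,"wx":0,"wy":0,"wz":0},{"fingers":0,"dx":0,"dy":0,"dz":-0.123,"wx":0,"wy":0,"wz":0},{"fingers":0,"dx":0,"dy":0,"dz":-0.123,"wx":0,"wy":0,"wz":0}]' 20
```

```text
((616.5819702148438, 276.0438232421875), (60.096004486083984, 119.0226821899414), 21.356813430786133) 6146 [0.61914309 0.27605714 0.13023398]
t: 9.3
ee_pos: [0.6187, 0.2761, 0.0063]
eef_rot: [0.564, 0.826, 0.001, 0.0]
force: [0.1, 0.4, 0.2]
grip_width: 0.0933
```

```bash
python3 -m jog '[{"fingers":0.25,"dx":-0.001,"dy":0,"dz":-0.001,"wx":0,"wy":0,"wz":0},{"fingers":0.3,"dx":-0.001,"dy":0,"dz":-0.001,"wx":0,"wy":0,"wz":0},{"fingers":0.35,"dx":-0.001,"dy":0,"dz":-0.001,"wx":0,"wy":0,"wz":0},{"fingers":0.5,"dx":-0.001,"dy":0,"dz":-0.001,"wx":0,"wy":0,"wz":0},{"fingers":0.6,"dx":-0.001,"dy":0,"dz":-0.001,"wx":0,"wy":0,"wz":0},{"fingers":0.6,"dx":-0.001,"dy":0,"dz":-0.001,"wx":0,"wy":0,"wz":0},{"fingers":0.6,"dx":-0.001,"dy":0,"dz":-0.001,"wx":0,"wy":0,"wz":0},{"fingers":0.6,"dx":-0.001,"dy":0,"dz":-0.001,"wx":0,"wy":0,"wz":0}]' 20; python3 -m jog '[{"fingers":0.6,"dx":0,"dy":0,"dz":0.005,"wx":0,"wy":0,"wz":0},{"fingers":0.6,"dx":0,"dy":0,"dz":0.015,"wx":0,"wy":0,"wz":0},{"fingers":0.6,"dx":0,"dy":0,"dz":0.03,"wx":0,"wy":0,"wz":0},{"fingers":0.6,"dx":0,"dy":0,"dz":0.05,"wx":0,"wy":0,"wz":0},{"fingers":0.6,"dx":0,"dy":0,"dz":0.07,"wx":0,"wy":0,"wz":0},{"fingers":0.6,"dx":0,"dy":0,"dz":0.09,"wx":0,"wy":0,"wz":0},{"fingers":0.6,"dx":0,"dy":0,"dz":0.105,"wx":0,"wy":0,"wz":0},{"fingers":0.6,"dx":0,"dy":0,"dz":0.11,"wx":0,"wy":0,"wz":0}]'
python3 - <<'E'
from h import *
print(bot.observe()["ee_pos"],bot.observe()["eef_rot"])
s,W=cloud("side");save("s2",s["image"])
t,W=cloud("wrist")
with np.errstate(invalid='ignore'): m=((W[...,2]>.09)&(W[...,2]<.15)&(np.hypot(W[...,0]-.618,W[...,1]-.276)<.075))
h=cv2.cvtColor(t["image"],cv2.COLOR_RGB2HSV);m&=(h[...,0]>100)&(h[...,0]<130)&(h[...,1]>90)
P=W[m];print(cv2.minAreaRect((P[:,:2]*1000).astype(np.float32)),len(P),np.percentile(P[:,2],[5,50,95]))
c=P.mean(0);n=np.linalg.svd(P-c,full_matrices=False)[2][2];print("normal",n)
save("w3",np.vstack([cv2.resize(s["image"],(400,300)),cv2.resize(t["image"],(400,300))]))
E
```

```text
t: 10.3
ee_pos: [0.6171, 0.2758, 0.0043]
eef_rot: [0.564, 0.826, -0.0, -0.0]
force: [-0.4, 0.2, 0.1]
grip_width: 0.0373
t: 11.3
ee_pos: [0.6178, 0.2761, 0.1161]
eef_rot: [0.564, 0.826, 0.001, 0.001]
force: [-0.7, 0.3, -0.1]
grip_width: 0.0371
[0.61783742 0.27607177 0.11609653] [5.63742972e-01 8.25949633e-01 8.34594664e-04 6.06237071e-04]
((635.5614624023438, 279.4618225097656), (0.0, 0.0), 0.0) 1 [0.14991427 0.14991427 0.14991427]Traceback (most recent call last):
  File "<stdin>", line 8, in <module>
IndexError: index 2 is out of bounds for axis 0 with size 1
```

Run:
```python
from h import *
t,W=cloud("wrist");T,V=cloud("top");h=cv2.cvtColor(T["image"],cv2.COLOR_RGB2HSV)
with np.errstate(invalid='ignore'): m=((W[...,2]>.008)&(W[...,2]<.03)&(np.hypot(W[...,0]-.618,W[...,1]-.276)<.085))
P=W[m];print(cv2.minAreaRect((P[:,:2]*1000).astype(np.float32)),len(P),np.percentile(P[:,2],[5,50,95]))
save("w3",np.vstack([t["image"][:300],cv2.imread("pics/s2.png")[120:420,:,::-1]]))
```

```text
((616.562744140625, 276.010009765625), (59.97638702392578, 118.95609283447266), 21.293087005615234) 6760 [0.01752989 0.01868903 0.01987749]
```

View pics/w3.png

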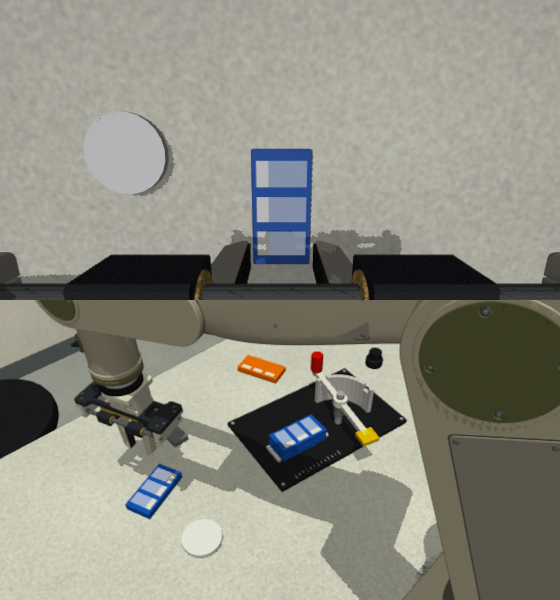

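Run:
```python
from h import *
o=bot.observe();c=o["ee_pos"];Rm=R.from_quat(o["eef_rot"]).as_matrix();print(c,o["t"])
for n in("wrist","side","top"):
    s,W=cloud(n);L=(W-c)@Rm   # tool coords
    if n=="wrist":
        Mi=np.linalg.inv(s["mount"]);print(np.round(s["mount"],3))
        for p in([0,0,0],[0,0,-.019],[0,.02,0]):
            q=Mi@np.r_[p,1];print(p,s["cx"]+s["fx"]*q[0]/-q[2],s["cy"]-s["fy"]*q[1]/-q[2])
    with np.errstate(invalid='ignore'): m=(np.abs(L[...,0])<.08)&(np.abs(L[...,1])<.13)&(L[...,2]<.09)&(L[...,2]>-.3)
    P=L[m];print(n,len(P))
    for lo in np.arange(-.12,.09,.01):
        Q=P[(P[:,2]>=lo)&(P[:,2]<lo+.01)]
        if len(Q)>3: print(round(lo,3),len(Q),np.round(np.percentile(Q,[2,50,98],axis=0)[:,:2].T,3).tolist())
```

```text
[0.61656948 0.27562783 0.11336938] 11.5
[[ 0.001  0.971  0.24   0.067]
 [ 1.    -0.001 -0.    -0.001]
 [ 0.     0.24  -0.971 -0.196]
 [ 0.     0.     0.     1.   ]]
[0, 0, 0] 282.43819156034556 239.98011785857452
[0, 0, -0.019] 282.5461001393493 249.6287250044685
[0, 0.02, 0] 311.0837789636499 240.01840193318736
wrist 71268
-0.12 3505 [[-0.002, 0.012, 0.036], [-0.08, -0.021, 0.078]]
-0.11 394 [[-0.006, 0.002, 0.01], [-0.021, -0.021, 0.02]]
-0.1 275 [[-0.008, -0.003, 0.003], [-0.021, 0.018, 0.02]]
-0.09 335 [[-0.007, 0.01, 0.01], [-0.029, 0.018, 0.028]]
-0.08 627 [[0.006, 0.01, 0.01], [-0.031, -0.019, 0.03]]
-0.07 628 [[0.001, 0.01, 0.01], [-0.033, 0.018, 0.032]]
-0.06 572 [[-0.004, 0.01, 0.01], [-0.033, -0.019, 0.032]]
-0.05 456 [[-0.006, 0.01, 0.01], [-0.033, 0.018, 0.031]]
-0.04 331 [[-0.006, 0.01, 0.01], [-0.03, 0.018, 0.03]]
-0.03 4 [[0.008, 0.009, 0.009], [-0.024, -0.001, 0.021]]
side 6459
-0.12 153 [[-0.029, 0.012, 0.036], [-0.086, -0.037, 0.082]]
-0.11 15 [[-0.003, 0.003, 0.008], [0.02, 0.021, 0.023]]
-0.1 25 [[-0.009, 0.009, 0.011], [-0.033, 0.021, 0.035]]
-0.09 54 [[-0.006, 0.008, 0.011], [-0.036, 0.02, 0.034]]
-0.08 69 [[-0.003, 0.009, 0.01], [-0.035, -0.022, 0.035]]
-0.07 72 [[-0.004, 0.008, 0.01], [-0.034, -0.021, 0.033]]
-0.06 77 [[-0.006, 0.007, 0.01], [-0.034, -0.019, 0.032]]
-0.05 84 [[-0.008, 0.007, 0.01], [-0.033, 0.019, 0.033]]
-0.04 53 [[-0.008, 0.006, 0.01], [-0.032, 0.02, 0.03]]
-0.03 6 [[-0.008, 0.002, 0.009], [-0.023, 0.021, 0.022]]
top 2123
-0.12 21 [[-0.035, -0.032, 0.011], [-0.081, -0.046, 0.082]]
-0.09 4 [[-0.008, -0.008, -0.007], [0.021, 0.023, 0.027]]
-0.08 7 [[-0.009, -0.007, -0.003], [0.019, 0.02, 0.03]]
-0.06 4 [[-0.001, 0.0, 0.002], [-0.03, 0.019, 0.02]]
-0.05 7 [[-0.009, 0.003, 0.005], [-0.033, 0.019, 0.029]]
-0.04 10 [[-0.009, -0.008, 0.006], [-0.023, 0.021, 0.027]]
0.08 6 [[-0.034, -0.004, 0.006], [-0.026, 0.009, 0.028]]
```

The wrist and side clouds put the fingertips about 28 mm short of the reported TCP, so the fingers closed above the tray without touching it. I'll measure the tips again with the gripper open.

```bash
cat > tip.py <<'E'
from h import *
o=bot.observe();c=o["ee_pos"];Rm=R.from_quat(o["eef_rot"]).as_matrix();print(c,o["t"],o["grip_width"])
for n in("wrist","side"):
    s,W=cloud(n);L=(W-c)@Rm
    with np.errstate(invalid='ignore'): m=(np.abs(L[...,0])<.02)&(np.abs(L[...,1])<.08)&(L[...,2]<.05)&(L[...,2]>-.09)&(W[...,2]>.035)
    P=L[m]
    for sg in(-1,1):
        Q=P[P[:,1]*sg>0];Q=Q[np.argsort(Q[:,2])];print(n,sg,len(Q),np.round(Q[-25::6],4).tolist(),np.percentile(Q[:,0],[2,98]),np.percentile(np.abs(Q[:,1]),[2,98]))
E
python3 tip.py; python3 -m jog '[{"fingers":0,"dx":0,"dy":0,"dz":0,"wx":0,"wy":0,"wz":0},{"fingers":0,"dx":0,"dy":0,"dz":0,"wx":0,"wy":0,"wz":0},{"fingers":0,"dx":0,"dy":0,"dz":0,"wx":0,"wy":0,"wz":0},{"fingers":0,"dx":0,"dy":0,"dz":0,"wx":0,"wy":0,"wz":0},{"fingers":0,"dx":0,"dy":0,"dz":0,"wx":0,"wy":0,"wz":0},{"fingers":0,"dx":0,"dy":0,"dz":0,"wx":0,"wy":0,"wz":0},{"fingers":0,"dx":0,"dy":0,"dz":0,"wx":0,"wy":0,"wz":0},{"fingers":0,"dx":0,"dy":0,"dz":0,"wx":0,"wy":0,"wz":0}]'; python3 tip.py
```

```text
[0.61649192 0.27556393 0.11314601] 11.65 0.037236138767677236
wrist -1 1480 [[0.0008, -0.0193, -0.0319], [0.0101, -0.0215, -0.0317], [0.0099, -0.0251, -0.0311], [0.0085, -0.0193, -0.0307], [0.0081, -0.0206, -0.0295]] [-0.00587778  0.01025986] [0.01919932 0.03324622]
wrist 1 1469 [[0.0097, 0.0242, -0.0321], [0.0095, 0.0225, -0.0317], [0.0038, 0.018, -0.0312], [0.0055, 0.018, -0.0307], [0.0095, 0.0239, -0.0298]] [-0.00561621  0.01042375] [0.0178095  0.03187265]
side -1 199 [[0.0092, -0.0331, -0.0416], [-0.0049, -0.032, -0.0408], [0.0091, -0.0277, -0.0389], [0.009, -0.0197, -0.0348], [0.0097, -0.0215, -0.0305]] [-0.00644212  0.01026724] [0.01898528 0.03492356]
side 1 214 [[0.0062, 0.0202, -0.0362], [0.0013, 0.0197, -0.0343], [0.0032, 0.0211, -0.0326], [-0.0074, 0.02, -0.031], [0.0013, 0.0215, -0.0274]] [-0.00664189  0.01038644] [0.01857681 0.03436102]
t: 12.75
ee_pos: [0.6171, 0.2758, 0.1143]
eef_rot: [0.564, 0.826, -0.0, 0.0]
force: [-0.1, -0.1, 0.3]
grip_width: 0.0929
[0.61710317 0.27580003 0.11433958] 12.75 0.09287141086309574
wrist -1 2067 [[-0.0033, -0.047, -0.0312], [0.0054, -0.0472, -0.0309], [-0.0048, -0.0473, -0.0307], [0.0096, -0.0518, -0.0303], [-0.0017, -0.0475, -0.029]] [-0.00620797  0.01025387] [0.04686389 0.06194898]
wrist 1 2068 [[-0.0013, 0.0456, -0.0313], [0.0075, 0.0457, -0.031], [-0.0066, 0.046, -0.0309], [0.0047, 0.046, -0.0303], [-0.0002, 0.046, -0.0291]] [-0.0060116   0.01040943] [0.04549319 0.06062237]
side -1 180 [[0.01, -0.053, -0.0423], [0.008, -0.049, -0.041], [0.001, -0.0596, -0.0387], [0.0105, -0.0495, -0.0351], [0.0092, -0.0475, -0.0297]] [-0.00763421  0.01036948] [0.04663059 0.06269369]
side 1 247 [[0.007, 0.0503, -0.036], [-0.0073, 0.0474, -0.0346], [-0.0029, 0.0467, -0.0335], [0.0068, 0.0498, -0.0301], [0.0085, 0.0515, -0.028]] [-0.00729038  0.01040162] [0.04597582 0.06268471]
```

The tips sit at tool z ≈ −29 mm whether open or closed, so I'll correct every height by 29 mm. I'm redoing the grasp, lower and with the force watched.

```bash
python3 -m jog '[{"fingers":0,"dx":0,"dy":0,"dz":-0.04,"wx":0,"wy":0,"wz":0},{"fingers":0,"dx":0,"dy":0,"dz":-0.08,"wx":0,"wy":0,"wz":0},{"fingers":0,"dx":0,"dy":0,"dz":-0.11,"wx":0,"wy":0,"wz":0},{"fingers":0,"dx":0,"dy":0,"dz":-0.12,"wx":0,"wy":0,"wz":0},{"fingers":0,"dx":0,"dy":0,"dz":-0.125,"wx":0,"wy":0,"wz":0},{"fingers":0,"dx":0,"dy":0,"dz":-0.13,"wx":0,"wy":0,"wz":0},{"fingers":0,"dx":0,"dy":0,"dz":-0.134,"wx":0,"wy":0,"wz":0},{"fingers":0,"dx":0,"dy":0,"dz":-0.138,"wx":0,"wy":0,"wz":0}]' 20; python3 -m jog '[{"fingers":0.25,"dx":0,"dy":0,"dz":0,"wx":0,"wy":0,"wz":0},{"fingers":0.3,"dx":0,"dy":0,"dz":0,"wx":0,"wy":0,"wz":0},{"fingers":0.35,"dx":0,"dy":0,"dz":0,"wx":0,"wy":0,"wz":0},{"fingers":0.5,"dx":0,"dy":0,"dz":0,"wx":0,"wy":0,"wz":0},{"fingers":0.6,"dx":0,"dy":0,"dz":0,"wx":0,"wy":0,"wz":0},{"fingers":0.6,"dx":0,"dy":0,"dz":0,"wx":0,"wy":0,"wz":0},{"fingers":0.6,"dx":0,"dy":0,"dz":0,"wx":0,"wy":0,"wz":0},{"fingers":0.6,"dx":0,"dy":0,"dz":0,"wx":0,"wy":0,"wz":0}]'
```

```text
t: 13.85
ee_pos: [0.6176, 0.276, -0.0231]
eef_rot: [0.564, 0.826, 0.0, 0.0]
force: [0.1, -0.2, 0.2]
grip_width: 0.0934
t: 14.85
ee_pos: [0.6173, 0.2759, -0.0235]
eef_rot: [0.564, 0.826, 0.0, 0.0]
force: [-0.5, -0.1, 2.4]
grip_width: 0.0601
```

```bash
python3 -m jog '[{"fingers":0.6,"dx":0,"dy":0,"dz":0.005,"wx":0,"wy":0,"wz":0},{"fingers":0.6,"dx":0,"dy":0,"dz":0.015,"wx":0,"wy":0,"wz":0},{"fingers":0.6,"dx":0,"dy":0,"dz":0.03,"wx":0,"wy":0,"wz":0},{"fingers":0.6,"dx":0,"dy":0,"dz":0.05,"wx":0,"wy":0,"wz":0},{"fingers":0.6,"dx":0,"dy":0,"dz":0.07,"wx":0,"wy":0,"wz":0},{"fingers":0.6,"dx":0,"dy":0,"dz":0.09,"wx":0,"wy":0,"wz":0},{"fingers":0.6,"dx":0,"dy":0,"dz":0.105,"wx":0,"wy":0,"wz":0},{"fingers":0.6,"dx":0,"dy":0,"dz":0.11,"wx":0,"wy":0,"wz":0}]' 30
cat > held.py <<'E'
from h import *
o=bot.observe();c=o["ee_pos"];Rm=R.from_quat(o["eef_rot"]).as_matrix();print(c,R.from_quat(o["eef_rot"]).as_rotvec(),o["t"])
for n in ("wrist","side"):
    s,W=cloud(n);h=cv2.cvtColor(s["image"],cv2.COLOR_RGB2HSV);L=(W-c)@Rm
    with np.errstate(invalid='ignore'): m=(np.abs(L[...,2]+.017)<.02)&(np.hypot(L[...,0],L[...,1])<.075)&(h[...,0]>95)&(h[...,0]<135)&(h[...,1]>60)
    P=L[m]
    with np.errstate(all='ignore'): top=P[np.abs(P[:,2]-np.median(P[:,2]))<.005]
    A=np.c_[top[:,:2],np.ones(len(top))];f=np.linalg.lstsq(A,top[:,2],rcond=None)[0]
    r=cv2.minAreaRect((P[:,:2]*1000).astype(np.float32));print(n,len(P),r,"x",np.percentile(P[:,0],[1,99]),"z",np.median(P[:,2]),"slopes",f[:2])
save("w4",np.vstack([cloud("wrist")[0]["image"][:300],s["image"][150:420]]))
E
python3 held.py
```

```text
t: 15.85
ee_pos: [0.6179, 0.2761, 0.0881]
eef_rot: [0.564, 0.826, 0.001, 0.001]
force: [-0.3, -0.7, -1.1]
grip_width: 0.0591
[0.6179129  0.27607635 0.08813431] [1.77032048 2.59373687 0.00269291] 15.85
wrist 2 ((8.254566192626953, -31.919170379638672), (0.34978631138801575, 0.0), -103.3853988647461) x [0.00821489 0.00829424] z -0.03600208409055988 slopes [-1.2509612  -5.24405359]
side 179 ((12.839221954345703, -22.883468627929688), (127.67486572265625, 53.47050476074219), 25.669614791870117) x [-0.04793626  0.06079776] z -0.030873245483125124 slopes [-0.00077683  0.01093833]
```

View pics/w4.png

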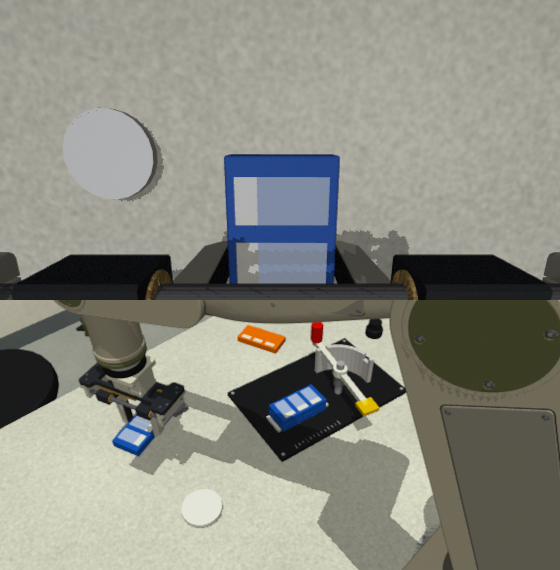

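The tray is gripped near its middle and level (tray top at wrist (282,220)). The wrist reads −1.1 N, which is the tray's weight. Next I carry it to above the pile, turning −31.5°.

```bash
python3 -m jog '[{"fingers":0.6,"dx":-0.01,"dy":-0.025,"dz":0.005,"wx":0,"wy":0,"wz":-0.05},{"fingers":0.6,"dx":-0.025,"dy":-0.065,"dz":0.01,"wx":0,"wy":0,"wz":-0.12},{"fingers":0.6,"dx":-0.045,"dy":-0.115,"dz":0.01,"wx":0,"wy":0,"wz":-0.2},{"fingers":0.6,"dx":-0.065,"dy":-0.165,"dz":0.01,"wx":0,"wy":0,"wz":-0.29},{"fingers":0.6,"dx":-0.085,"dy":-0.215,"dz":0.01,"wx":0,"wy":0,"wz":-0.38},{"fingers":0.6,"dx":-0.102,"dy":-0.26,"dz":0.01,"wx":0,"wy":0,"wz":-0.47},{"fingers":0.6,"dx":-0.115,"dy":-0.295,"dz":0.01,"wx":0,"wy":0,"wz":-0.53},{"fingers":0.6,"dx":-0.12,"dy":-0.313,"dz":0.005,"wx":0,"wy":0,"wz":-0.549}]'; python3 -m jog '[{"fingers":0.6,"dx":0,"dy":0,"dz":-0.01,"wx":0,"wy":0,"wz":0},{"fingers":0.6,"dx":0,"dy":0,"dz":-0.025,"wx":0,"wy":0,"wz":0},{"fingers":0.6,"dx":0,"dy":0,"dz":-0.04,"wx":0,"wy":0,"wz":0},{"fingers":0.6,"dx":0,"dy":0,"dz":-0.05,"wx":0,"wy":0,"wz":0},{"fingers":0.6,"dx":0,"dy":0,"dz":-0.055,"wx":0,"wy":0,"wz":0},{"fingers":0.6,"dx":0,"dy":0,"dz":-0.055,"wx":0,"wy":0,"wz":0},{"fingers":0.6,"dx":0,"dy":0,"dz":-0.055,"wx":0,"wy":0,"wz":0},{"fingers":0.6,"dx":0,"dy":0,"dz":-0.055,"wx":0,"wy":0,"wz":0}]'
python3 - <<'E'
from h import *
s,W=cloud("side");t,V=cloud("wrist");save("w5",np.vstack([t["image"][:300],cv2.resize(s["image"][200:350,200:480],(560,300))]))
E
```

```text
t: 17.0
ee_pos: [0.4962, -0.0386, 0.0907]
eef_rot: [0.767, 0.641, -0.0, -0.0]
force: [0.5, -0.7, -0.6]
grip_width: 0.0597
t: 18.0
ee_pos: [0.4976, -0.0373, 0.037]
eef_rot: [0.767, 0.642, 0.0, 0.0]
force: [0.6, -0.7, -0.7]
grip_width: 0.0594
```

View pics/w5.png

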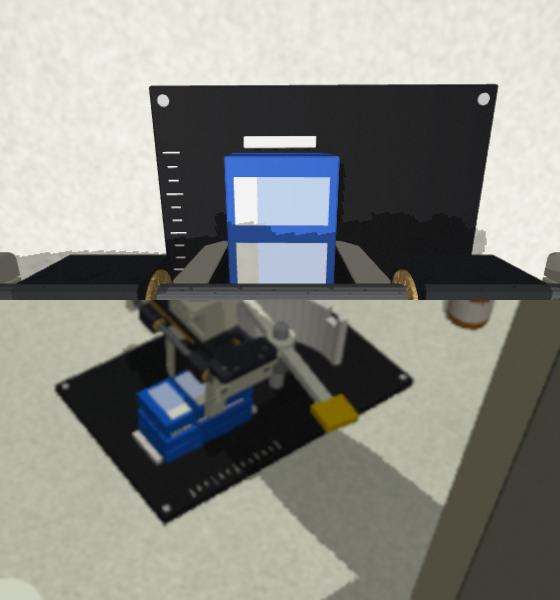

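The wrist view shows the held tray at (282,220), square to the stage and to the end stop at (280,141). The side view shows it hovering about 8 mm over the pile. Lowering it gently now.

```bash
python3 -m jog '[{"fingers":0.6,"dx":0,"dy":0,"dz":-0.002,"wx":0,"wy":0,"wz":0},{"fingers":0.6,"dx":0,"dy":0,"dz":-0.004,"wx":0,"wy":0,"wz":0},{"fingers":0.6,"dx":0,"dy":0,"dz":-0.005,"wx":0,"wy":0,"wz":0},{"fingers":0.6,"dx":0,"dy":0,"dz":-0.006,"wx":0,"wy":0,"wz":0},{"fingers":0.6,"dx":0,"dy":0,"dz":-0.007,"wx":0,"wy":0,"wz":0},{"fingers":0.6,"dx":0,"dy":0,"dz":-0.0075,"wx":0,"wy":0,"wz":0},{"fingers":0.6,"dx":0,"dy":0,"dz":-0.008,"wx":0,"wy":0,"wz":0},{"fingers":0.6,"dx":0,"dy":0,"dz":-0.008,"wx":0,"wy":0,"wz":0}]'
```

```text
t: 19.1
ee_pos: [0.4972, -0.0372, 0.0285]
eef_rot: [0.767, 0.642, 0.0, 0.0]
force: [-0.7, -0.2, 0.5]
grip_width: 0.0598
```

```bash
python3 -m jog '[{"fingers":0.6,"dx":0,"dy":0,"dz":-0.0005,"wx":0,"wy":0,"wz":0},{"fingers":0.6,"dx":0,"dy":0,"dz":-0.0005,"wx":0,"wy":0,"wz":0},{"fingers":0.6,"dx":0,"dy":0,"dz":-0.001,"wx":0,"wy":0,"wz":0},{"fingers":0.6,"dx":0,"dy":0,"dz":-0.001,"wx":0,"wy":0,"wz":0},{"fingers":0.6,"dx":0,"dy":0,"dz":-0.001,"wx":0,"wy":0,"wz":0},{"fingers":0.6,"dx":0,"dy":0,"dz":-0.001,"wx":0,"wy":0,"wz":0},{"fingers":0.6,"dx":0,"dy":0,"dz":-0.001,"wx":0,"wy":0,"wz":0},{"fingers":0.6,"dx":0,"dy":0,"dz":-0.001,"wx":0,"wy":0,"wz":0}]'
```

```text
t: 20.1
ee_pos: [0.4972, -0.0372, 0.0284]
eef_rot: [0.766, 0.642, -0.0, 0.0]
force: [-7.2, 1.1, 11.1]
grip_width: 0.0597
```

Firm contact. I back off the push, open slowly, then rise.

```bash
python3 -m jog '[{"fingers":0.6,"dx":0,"dy":0,"dz":0.0008,"wx":0,"wy":0,"wz":0},{"fingers":0.6,"dx":0,"dy":0,"dz":0.0008,"wx":0,"wy":0,"wz":0},{"fingers":0.3,"dx":0,"dy":0,"dz":0.0008,"wx":0,"wy":0,"wz":0},{"fingers":0.2,"dx":0,"dy":0,"dz":0.0008,"wx":0,"wy":0,"wz":0},{"fingers":0.1,"dx":0,"dy":0,"dz":0.0008,"wx":0,"wy":0,"wz":0},{"fingers":0,"dx":0,"dy":0,"dz":0.0008,"wx":0,"wy":0,"wz":0},{"fingers":0,"dx":0,"dy":0,"dz":0.0008,"wx":0,"wy":0,"wz":0},{"fingers":0,"dx":0,"dy":0,"dz":0.0008,"wx":0,"wy":0,"wz":0}]'; python3 -m jog '[{"fingers":0,"dx":0,"dy":0,"dz":0.01,"wx":0,"wy":0,"wz":0},{"fingers":0,"dx":0,"dy":0,"dz":0.04,"wx":0,"wy":0,"wz":0},{"fingers":0,"dx":0,"dy":0,"dz":0.09,"wx":0,"wy":0,"wz":0},{"fingers":0,"dx":0,"dy":0,"dz":0.14,"wx":0,"wy":0,"wz":0},{"fingers":0,"dx":0,"dy":0.03,"dz":0.17,"wx":0,"wy":0,"wz":0},{"fingers":0,"dx":0,"dy":0.08,"dz":0.17,"wx":0,"wy":0,"wz":0},{"fingers":0,"dx":0,"dy":0.14,"dz":0.17,"wx":0,"wy":0,"wz":0},{"fingers":0,"dx":0,"dy":0.2,"dz":0.17,"wx":0,"wy":0,"wz":0}]'
cat > chk.py <<'E'
from h import *
import sys
t,T=cloud("top");h=cv2.cvtColor(t["image"],cv2.COLOR_RGB2HSV)
def rect(n,m):
    P=T[m]
    if len(P)<5: print(n,"none");return
    r=cv2.minAreaRect((P[:,:2]*1000).astype(np.float32));A=np.c_[P[:,:2]-P[:,:2].mean(0),np.ones(len(P))];f=np.linalg.lstsq(A,P[:,2],rcond=None)[0]
    print(n,len(P),np.round(r[0],1),np.round(r[1],1),round(r[2],2),"z",np.round(f[2],4),"slope",np.round(f[:2],3))
near=np.hypot(T[...,0]-.497,T[...,1]+.037)<.075
b=(h[...,0]>100)&(h[...,0]<130)&(h[...,1]>100)
rect("new",b&near&(T[...,2]>.062)&(T[...,2]<.078)); rect("lower blue",b&near&(T[...,2]>.022)&(T[...,2]<.060))
rect("knob",((h[...,0]<8)|(h[...,0]>172))&(h[...,1]>150)&(T[...,2]>.132)&(T[...,2]<.17)&(T[...,1]<-.1))
rect("pad",(h[...,0]>20)&(h[...,0]<35)&(h[...,1]>120)&(T[...,2]>.07)&(T[...,2]<.12)&(T[...,0]<.6))
save(sys.argv[1],np.vstack([cv2.resize(t["image"][150:320,200:440],(560,396))]))
s,V=cloud("side");save(sys.argv[1]+"s",cv2.resize(s["image"][190:350,200:480],None,fx=2,fy=2))
E
python3 chk.py c1
```

```text
t: 21.1
ee_pos: [0.4971, -0.0372, 0.0281]
eef_rot: [0.767, 0.642, -0.0, 0.0]
force: [0.1, 0.3, 0.0]
grip_width: 0.0927
t: 22.1
ee_pos: [0.4972, 0.1645, 0.1994]
eef_rot: [0.767, 0.642, 0.001, 0.0]
force: [0.9, -0.8, 0.2]
grip_width: 0.0929
new 574 [497.7 -36.9] [120.1  59.7] 79.82 z 0.0698 slope [-0.003  0.001]
lower blue 5 [465.8 -41.3] [76.8  0.2] 79.64 z 0.0493 slope [13.181 -2.42 ]
knob 125 [ 589.2 -195.5] [27.2 25.2] 89.45 z 0.1375 slope [ 0.001 -0.032]
pad 228 [ 363.5 -115.9] [39.7 35.4] 70.38 z 0.0874 slope [0.005 0.009]
```

View pics/c1s.png

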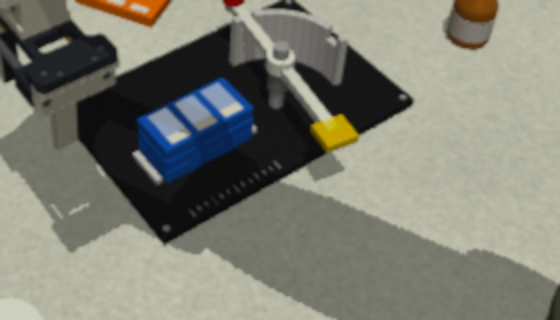

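The side view shows the three trays stacked squarely at (195,130), with the parked pad well clear at (335,133). Top depth puts the new tray at z 69.8 mm, within 1 mm and 0.1° of the pile and level. Now back to the knob, gripping it lower this time.

```bash
python3 -m jog '[{"fingers":0,"dx":0.012,"dy":-0.045,"dz":0,"wx":0,"wy":0,"wz":-0.02},{"fingers":0,"dx":0.025,"dy":-0.095,"dz":0,"wx":0,"wy":0,"wz":-0.04},{"fingers":0,"dx":0.038,"dy":-0.15,"dz":0,"wx":0,"wy":0,"wz":-0.06},{"fingers":0,"dx":0.052,"dy":-0.205,"dz":0,"wx":0,"wy":0,"wz":-0.09},{"fingers":0,"dx":0.066,"dy":-0.26,"dz":0,"wx":0,"wy":0,"wz":-0.12},{"fingers":0,"dx":0.08,"dy":-0.31,"dz":0,"wx":0,"wy":0,"wz":-0.15},{"fingers":0,"dx":0.09,"dy":-0.345,"dz":0,"wx":0,"wy":0,"wz":-0.166},{"fingers":0,"dx":0.092,"dy":-0.3605,"dz":0,"wx":0,"wy":0,"wz":-0.166}]' 40; python3 -m jog '[{"fingers":0,"dx":0,"dy":0,"dz":-0.01,"wx":0,"wy":0,"wz":0},{"fingers":0,"dx":0,"dy":0,"dz":-0.03,"wx":0,"wy":0,"wz":0},{"fingers":0,"dx":0,"dy":0,"dz":-0.06,"wx":0,"wy":0,"wz":0},{"fingers":0,"dx":0,"dy":0,"dz":-0.09,"wx":0,"wy":0,"wz":0},{"fingers":0,"dx":0,"dy":0,"dz":-0.11,"wx":0,"wy":0,"wz":0},{"fingers":0,"dx":0,"dy":0,"dz":-0.12,"wx":0,"wy":0,"wz":0},{"fingers":0,"dx":0,"dy":0,"dz":-0.126,"wx":0,"wy":0,"wz":0},{"fingers":0,"dx":0,"dy":0,"dz":-0.126,"wx":0,"wy":0,"wz":0}]'
```

```text
t: 23.2
ee_pos: [0.5888, -0.2002, 0.1984]
eef_rot: [0.818, 0.576, -0.0, 0.0]
force: [0.4, 0.5, 0.8]
grip_width: 0.0929
t: 24.2
ee_pos: [0.5894, -0.1977, 0.0725]
eef_rot: [0.817, 0.577, 0.0, 0.0]
force: [-0.2, -0.8, -0.0]
grip_width: 0.0932
```

```bash
python3 -m jog '[{"fingers":0.3,"dx":0,"dy":0.002,"dz":0,"wx":0,"wy":0,"wz":0},{"fingers":0.9,"dx":0,"dy":0.002,"dz":0,"wx":0,"wy":0,"wz":0},{"fingers":0.9,"dx":0,"dy":0.002,"dz":0,"wx":0,"wy":0,"wz":0},{"fingers":0.9,"dx":0,"dy":0.002,"dz":0,"wx":0,"wy":0,"wz":0},{"fingers":0.9,"dx":0,"dy":0.002,"dz":0,"wx":0,"wy":0,"wz":0},{"fingers":0.9,"dx":0,"dy":0.002,"dz":0,"wx":0,"wy":0,"wz":0},{"fingers":0.9,"dx":0,"dy":0.002,"dz":0,"wx":0,"wy":0,"wz":0},{"fingers":0.9,"dx":0,"dy":0.002,"dz":0,"wx":0,"wy":0,"wz":0}]' 40; python3 -m jog '[{"fingers":0.9,"dx":0,"dy":0,"dz":0.004,"wx":0,"wy":0,"wz":0},{"fingers":0.9,"dx":0,"dy":0,"dz":0.008,"wx":0,"wy":0,"wz":0},{"fingers":0.9,"dx":0,"dy":0,"dz":0.013,"wx":0,"wy":0,"wz":0},{"fingers":0.9,"dx":0,"dy":0,"dz":0.018,"wx":0,"wy":0,"wz":0},{"fingers":0.9,"dx":0,"dy":0,"dz":0.022,"wx":0,"wy":0,"wz":0},{"fingers":0.9,"dx":0,"dy":0,"dz":0.023,"wx":0,"wy":0,"wz":0},{"fingers":0.9,"dx":0,"dy":0,"dz":0.023,"wx":0,"wy":0,"wz":0},{"fingers":0.9,"dx":0,"dy":0,"dz":0.023,"wx":0,"wy":0,"wz":0}]'
```

```text
t: 25.2
ee_pos: [0.5894, -0.1958, 0.0722]
eef_rot: [0.817, 0.576, 0.0, 0.0]
force: [1.8, -1.0, -0.7]
grip_width: 0.0293
t: 26.2
ee_pos: [0.5891, -0.1957, 0.095]
eef_rot: [0.817, 0.576, -0.0, -0.0]
force: [3.1, -1.8, -6.2]
grip_width: 0.0297
```

```bash
python3 -m jog '[{"fingers":0.9,"dx":-0.0045,"dy":-0.011,"dz":0,"wx":0,"wy":0,"wz":-0.1},{"fingers":0.9,"dx":-0.0105,"dy":-0.0215,"dz":0,"wx":0,"wy":0,"wz":-0.2},{"fingers":0.9,"dx":-0.017,"dy":-0.0315,"dz":0,"wx":0,"wy":0,"wz":-0.3},{"fingers":0.9,"dx":-0.0245,"dy":-0.041,"dz":0,"wx":0,"wy":0,"wz":-0.4},{"fingers":0.9,"dx":-0.033,"dy":-0.0495,"dz":0,"wx":0,"wy":0,"wz":-0.5},{"fingers":0.9,"dx":-0.0425,"dy":-0.057,"dz":0,"wx":0,"wy":0,"wz":-0.6},{"fingers":0.9,"dx":-0.0525,"dy":-0.0635,"dz":0,"wx":0,"wy":0,"wz":-0.7},{"fingers":0.9,"dx":-0.063,"dy":-0.069,"dz":0,"wx":0,"wy":0,"wz":-0.8}]'; python3 -m jog '[{"fingers":0.9,"dx":-0.011,"dy":-0.0045,"dz":0,"wx":0,"wy":0,"wz":-0.1},{"fingers":0.9,"dx":-0.0225,"dy":-0.0077,"dz":0,"wx":0,"wy":0,"wz":-0.2},{"fingers":0.9,"dx":-0.0345,"dy":-0.01,"dz":0,"wx":0,"wy":0,"wz":-0.3},{"fingers":0.9,"dx":-0.0465,"dy":-0.0108,"dz":0,"wx":0,"wy":0,"wz":-0.4},{"fingers":0.9,"dx":-0.0585,"dy":-0.0105,"dz":0,"wx":0,"wy":0,"wz":-0.5},{"fingers":0.9,"dx":-0.0705,"dy":-0.009,"dz":0,"wx":0,"wy":0,"wz":-0.6},{"fingers":0.9,"dx":-0.0705,"dy":-0.009,"dz":0,"wx":0,"wy":0,"wz":-0.6},{"fingers":0.9,"dx":-0.0705,"dy":-0.009,"dz":0,"wx":0,"wy":0,"wz":-0.6}]'
python3 - <<'E'
from h import *
o=bot.observe();k=o["ee_pos"][:2]-[.4765,-.1552];print(o["ee_pos"],o["force"],np.arctan2(k[1],k[0])-np.radians(-99.8),np.hypot(*k))
E
```

```text
t: 27.2
ee_pos: [0.5259, -0.2651, 0.0951]
eef_rot: [0.977, 0.211, 0.0, 0.0]
force: [2.6, -1.9, -6.8]
grip_width: 0.0296
t: 28.2
ee_pos: [0.4556, -0.2741, 0.0952]
eef_rot: [0.996, -0.085, -0.0, 0.0]
force: [2.0, -3.4, -6.1]
grip_width: 0.0297
[ 0.4556136  -0.27413526  0.0952444 ] [ 1.97490806 -3.36280102 -6.12581616] -0.0027966792006401953 0.1207552801062951
```

Swing ≈ 0. I lower it into the notch, release and rise.

```bash
python3 -m jog '[{"fingers":0.9,"dx":0,"dy":0,"dz":-0.006,"wx":0,"wy":0,"wz":0},{"fingers":0.9,"dx":0,"dy":0,"dz":-0.012,"wx":0,"wy":0,"wz":0},{"fingers":0.9,"dx":0,"dy":0,"dz":-0.018,"wx":0,"wy":0,"wz":0},{"fingers":0.9,"dx":0,"dy":0,"dz":-0.022,"wx":0,"wy":0,"wz":0},{"fingers":0.9,"dx":0,"dy":0,"dz":-0.022,"wx":0,"wy":0,"wz":0},{"fingers":0.2,"dx":0,"dy":0,"dz":-0.022,"wx":0,"wy":0,"wz":0},{"fingers":0,"dx":0,"dy":0,"dz":-0.022,"wx":0,"wy":0,"wz":0},{"fingers":0,"dx":0,"dy":0,"dz":-0.022,"wx":0,"wy":0,"wz":0}]'; python3 -m jog '[{"fingers":0,"dx":0,"dy":0,"dz":0,"wx":0,"wy":0,"wz":0},{"fingers":0,"dx":0,"dy":0,"dz":0,"wx":0,"wy":0,"wz":0},{"fingers":0,"dx":0,"dy":0,"dz":0.03,"wx":0,"wy":0,"wz":0},{"fingers":0,"dx":0,"dy":0,"dz":0.07,"wx":0,"wy":0,"wz":0},{"fingers":0,"dx":0,"dy":0,"dz":0.12,"wx":0,"wy":0,"wz":0},{"fingers":0,"dx":-0.03,"dy":-0.04,"dz":0.14,"wx":0,"wy":0,"wz":0},{"fingers":0,"dx":-0.06,"dy":-0.08,"dz":0.14,"wx":0,"wy":0,"wz":0},{"fingers":0,"dx":-0.09,"dy":-0.12,"dz":0.14,"wx":0,"wy":0,"wz":0}]'; python3 -m jog '[{"fingers":0,"dx":-0.03,"dy":-0.04,"dz":0,"wx":0,"wy":0,"wz":0},{"fingers":0,"dx":-0.06,"dy":-0.08,"dz":0,"wx":0,"wy":0,"wz":0},{"fingers":0,"dx":-0.08,"dy":-0.11,"dz":0,"wx":0,"wy":0,"wz":0},{"fingers":0,"dx":-0.1,"dy":-0.14,"dz":0,"wx":0,"wy":0,"wz":0},{"fingers":0,"dx":-0.1,"dy":-0.14,"dz":0,"wx":0,"wy":0,"wz":0},{"fingers":0,"dx":-0.1,"dy":-0.14,"dz":0,"wx":0,"wy":0,"wz":0},{"fingers":0,"dx":-0.1,"dy":-0.14,"dz":0,"wx":0,"wy":0,"wz":0},{"fingers":0,"dx":-0.1,"dy":-0.14,"dz":0,"wx":0,"wy":0,"wz":0}]'; python3 chk.py c2
```

```text
t: 29.2
ee_pos: [0.4559, -0.2734, 0.0733]
eef_rot: [0.996, -0.085, 0.0, -0.0]
force: [0.2, 0.8, 1.0]
grip_width: 0.0548
t: 30.2
ee_pos: [0.3649, -0.3949, 0.2139]
eef_rot: [0.996, -0.085, 0.0, 0.001]
force: [0.2, -0.4, -0.5]
grip_width: 0.0931
t: 31.2
ee_pos: [0.2663, -0.5331, 0.2133]
eef_rot: [0.996, -0.085, 0.0, 0.0]
force: [-0.8, -0.3, -0.1]
grip_width: 0.0928
new 462 [497.6 -37. ] [119.7  59.9] 80.01 z 0.0699 slope [ 0.002 -0.   ]
lower blue none
knob 133 [ 456.7 -273.5] [26.8 27.5] 1.58 z 0.1372 slope [ 0.033 -0.025]
pad 202 [496.7 -37.1] [35.2 38.7] 80.17 z 0.0877 slope [0.015 0.005]
```

View pics/c2.png

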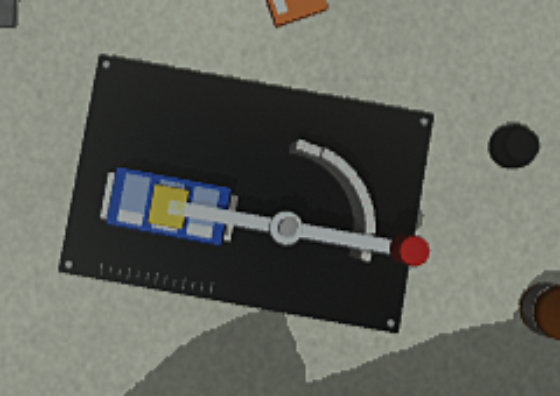

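The top view shows the lever back in its first notch (knob at (410,250)), with the pad at (168,205) over the three-tray pile. The knob and pad heights match the seated values, the pile is square, and the gripper is clear. I'm handing in.

```bash
python3 -c "
from cell import bot
print(bot.job_done())"
```

```text
the job is handed in; nothing more can be done
None
```

The job is done and handed in at about 31 s of the 69 s allowed. I parked the lever, set the loose blue tray on the pile and let go. The lever is back in its first notch, with the pad over the pile.

**Last checks (top camera):**
- **Tray:** the new tray's top is at 69.9 mm against 70 mm expected. It is level, and within about 1 mm and 0.3° of where the pile was measured.
- **Lever:** the knob top is at 137 mm and the pad top at 88 mm. Both match the seated heights measured at the start, and the swing is about 0.
- **Gripper:** open and well away from everything.

**What went wrong:** the real fingertips are about 29 mm short of the reported TCP. The first try at the tray therefore closed in empty air above it and moved nothing. For the same reason the first grip on the knob was near its top, though it held. I measured the offset from the wrist and side depth images and corrected the later heights.

**Not checked:**
- **Lower trays:** with the new tray on top I could not measure the two lower ones. They looked square in the side view after placing.
- **Bystanders:** I did not remeasure the dish, bottle, brush or lens at the end. The robot never came near them, and the wrist force showed no unexpected contact at the readings I took.

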